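Nest the grinding jar, sleeve and funnel and load the ball

ROBOT

A 6-joint arm with a two-finger parallel gripper is mounted at the origin on the work surface. World frame = base frame: x ahead of the robot, y to its left, z up, the work surface at z = 0. Lengths are in m, angles in rad, forces in N, time in s.
With the tool pointing down it reaches from about 0.325 to 0.9 m from the base axis. Payload 6.1 kg.
Tool frame: the origin (TCP) lies at the very end of the fingers, on their centre line; the grasp point (between the pads) lies 19 mm behind it; z points along the fingers, y is the line along which they close (so a half turn about z gives the same grasp; the last joint's range is limited). The gripper opens to 85 mm and grips with 20 to 120 N. Pads are 22 mm wide; open, the fingers measure 114 mm over their backs; the gripper's body (76 mm by 85 mm) begins 54 mm behind the grasp point. The pads swing forward as they close: fully open they stand 13 mm farther back than shut.
Start: joints at [-1.279, 0.22, 1.526, -0, 1.395, -0.126], TCP at [0.254, -0.571, 0.231] pointing down, gripper open.
Joint ranges: [-2.98, 2.98], [-0.91, 2.08], [0.09, 2.57], [-1.24, 4.39], [0.2, 2.65], [-2.68, 2.68]. Speed limits (rad/s): [2.57, 2.57, 3.01, 3.14, 3.14, 3.14].

INTERFACE

Orientations are given as a unit quaternion [w, x, y, z].
In Python, from station import r gives the robot as it stands. The module is installed in compiled form; this text tells all that it offers.
- The arm moves only by the tool move_arm, never from a script. Its arguments are lists of equal length, an entry for each row: "angular": the turn, a rotation vector about the tool's x, y, z in units of 5 degrees (1.0 is 5 degrees), a list of three; "offset": the shift along the tool's x, y, z in units of 30 mm (1.0 is 30 mm), a list of three; "hand": the opening, from -1 (shut) to 1 (fully open). In form: {"angular": [[wx, wy, wz], ...], "offset": [[x, y, z], ...], "hand": [hand, ...]}. A call has 1 to 5 rows; each row shifts and turns the commanded pose from where the row before left it, along the tool's axes as they then stand; what a row does not reach is not made up. A row lasts 1/8 s, in which the tool goes at most 62.5 mm and 10.7 degrees, less where a joint would pass 70% of its speed; a pose out of reach is approached as far as the arm can. A call is refused whole if a number of a shift passes 1 or a number of a turn 1, either way. A call with a gripper value outside its range is refused whole. The fingers move at their own pace and stop on an object; "newtons" is the grip in N (left out, the last holds). Time passes only in rows, so rows that do not move let the fingers close. It gives the time, the measured TCP pose, the force, the opening and the grip force at its end, in the units of the state.
- r.read_state(): the state, without advancing time (a new reading comes with each control period).
- r.camera(name): name is "scene" or "top" or "wrist"; returns (picture, depth): 480x640x3 uint8, red, green, blue; 480x640 float32, m along the optical axis (not along the pixel's ray), 0 where there is no reading.
- r.calibration(name): a dict with "mtx" (3x3 intrinsics, pixels), "eye" and "orientation" of the camera in the world; the wrist camera has in their place "hand_eye" (4x4, takes a point from camera to tool coordinates, whose origin is the TCP and whose axes are the flange's). Camera axes: x right, y down, z forward; pixel columns grow to the right and rows downward; lengths in m; the calibration is good to about 2 mm. A picture is of the moment at which its call begins: read the wrist's pose just before it. calibration takes no time and is no camera call.
- r.job_done(): hands the job in; it is judged then, once.
The state is a dict: "clock": time; "qpos": joint angles; "joint_vel": joint speeds; "tau": joint torques, N m; "tool_pos": TCP position; "tool_rot": TCP orientation; "contact_force": force on the tool from outside, world axes, zero at the start; "moment": the same for the moment, N m; "opening": finger opening in m; "grip_force": force on a finger pad.
Only numpy, scipy, OpenCV 4.12 (cv2) and the standard library are available. Lean on these libraries where they do the work, as an engineer would, in place of code of your own. Each camera call takes 0.05 s, during which the arm holds its last target. There are 200 camera calls.

TASK

Get the grinding jar ready for loading: put the black spacer sleeve into the round well of the aluminium block, then stand the steel jar inside the sleeve, then seat the white funnel in the jar's mouth, each upright, fully home and let go before the next. Last, drop the larger of the two steel balls through the funnel so that it ends inside the jar. Leave the small ball and the bottle where they are, and finish with everything let go and at rest.

Things in the scene. Friction and masses are not known exactly. Their poses are not given: they have to be found in the camera images.
- well (a point): Centre of the floor of the round well in the fixed square aluminium block. The block is 100 x 100 mm and 30 mm high; the well is 66 mm wide and 20 mm deep with a chamfered edge, its floor 10 mm above the table. Its axes are the block's, z up.
- sleeve_mid (a point): Centre (half-way up) of the loose black plastic spacer sleeve, a tube open at both ends that stands upright on the table: 58 mm outside diameter, 50 mm inside diameter, 50 mm high. Its z axis is the tube's axis. It goes first, into the well; it then stands 30 mm out of the block.
- jar_mid (a point): Centre (half-way up) of the loose steel grinding jar, an open-topped cup that stands upright on the table: 42 mm outside diameter (36 mm at the chamfered foot), 36 mm inside diameter, 85 mm high, floor 5 mm thick. Its z axis is the jar's axis. It goes inside the sleeve and stands on the well's floor; its rim is then 35 mm above the sleeve's top.
- funnel_mid (a point): Centre (half-way up) of the white plastic funnel, 56 mm high, spout down: spout 28 mm wide (tip 26), 25 mm long; 45-degree cone 19 mm high; straight collar 66 mm wide, 12 mm high, at the top, its mid-height 22 mm above this point. Wall 2 mm, bore at least 22 mm. Seated, the cone rests on the jar's rim and this point is about 42 mm above the jar's centre. z: its axis.
- funnel_rest: Fixed grey upright square tube in which the funnel sits at the start: 44 mm wide, 36 mm inside, 45 mm high, on a round foot 72 mm wide; origin at the centre of its underside. The spout hangs 29 mm deep in it: lift the funnel at least 40 mm to clear it.
- ball_center (a point): Centre of the larger loose steel ball, 18 mm diameter, the one to load. It rests on a fixed white stand: a slim square post 13 mm wide and 30 mm high on a round foot 56 mm wide and 6 mm high; the ball's centre is about 37 mm above the table. The ball's own axes mean nothing.
- small_ball_center (a point): Centre of the smaller loose steel ball, 10 mm diameter, on a like white stand with a post 10 mm wide and a smaller foot, 34 mm wide. Not used: leave it there.
- bottle: Bystander: upright amber bottle with a white cap, 52 mm diameter, 110 mm high; origin at the centre of its underside. Leave it.
There are look-alikes about, which are no part of the job. Leave any purple look-alike of the part that bears jar_mid alone.

How it is judged:
By the outcome, as a careful person would: the job done as asked, in the order asked, and still so for the second after the job is handed in, with the robot touching nothing.
It also fails if it takes over 115 s, if anything falls off the work surface, if the arm or the gripper's body presses on something with over 40 N, if the wrist force passes 120 N, or if a joint passes its speed limit or range.

## Working session

There is one attempt and no reset: what is moved stays moved. The work goes in short steps, Python scripts to look and compute and a tool call to move; the robot and the scene stay as the last step left them, time stands still between calls to the robot, and variables do not carry over. Pictures are saved under pics/ and viewed, at most 17 in all, crops included, and the job is handed in when it is done.

Besides the shell and the picture viewer there is one more tool, called after "Request:" as name(argument=value, ...) on one line, values as JSON. move_arm: Moves the arm, as the interface text tells. Its arguments: {"type":"object","properties":{"angular":{"type":"array","items":{"type":"array","items":{"type":"number"}}},"offset":{"type":"array","items":{"type":"array","items":{"type":"number"}}},"hand":{"type":"array","items":{"type":"number"}},"newtons":{"type":"number"}},"required":["angular","offset","hand"]}

```bash
mkdir -p pics; cat > h.py <<'E'
import numpy as np, cv2
from scipy.spatial.transform import Rotation as R
from station import r
def rot(q): return R.from_quat([q[1],q[2],q[3],q[0]]).as_matrix()
def pose(name):
    c=r.calibration(name)
    if name=="wrist":
        s=r.read_state(); T=np.eye(4); T[:3,:3]=rot(s["tool_rot"]); T[:3,3]=s["tool_pos"]
        return c["mtx"],T@np.array(c["hand_eye"])
    T=np.eye(4); o=np.array(c["orientation"]); T[:3,:3]=o if o.shape==(3,3) else rot(o); T[:3,3]=c["eye"]
    return c["mtx"],T
def snap(name):
    K,T=pose(name); p,d=r.camera(name); return p,d,np.array(K),T
def save(p,f): cv2.imwrite("pics/"+f,cv2.cvtColor(p,cv2.COLOR_RGB2BGR))
def pt(u,v,z,K,T): # depth->world
    return (T@np.array([(u-K[0,2])/K[0,0]*z,(v-K[1,2])/K[1,1]*z,z,1]))[:3]
def cloud(d,K,T):
    v,u=np.mgrid[:480,:640]; P=np.stack([(u-K[0,2])/K[0,0]*d,(v-K[1,2])/K[1,1]*d,d],-1)
    return P@T[:3,:3].T+T[:3,3]
def plane(u,v,h,K,T): # ray at world height h
    a=T[:3,:3]@np.array([(u-K[0,2])/K[0,0],(v-K[1,2])/K[1,1],1]); return T[:3,3]+a*(h-T[2,3])/a[2]
E
python3 - <<'E'
from h import *
for n in("scene","top"):
    p,d,K,T=snap(n); save(p,n+"0.png"); np.savez(n+"0.npz",p=p,d=d,K=K,T=T); print(n,T.round(3).tolist())
s=r.read_state(); print(s)
print(r.calibration("wrist"))
E
```

```text
scene [[-0.259, 0.66, -0.705, 1.307], [0.966, 0.164, -0.201, 0.245], [-0.017, -0.733, -0.68, 0.879], [0.0, 0.0, 0.0, 1.0]]
top [[-0.022, -0.998, 0.057, 0.408], [-1.0, 0.022, -0.012, 0.008], [0.011, -0.058, -0.998, 0.959], [0.0, 0.0, 0.0, 1.0]]
{'clock': 0.1, 'qpos': array([-1.27909083e+00,  2.21134060e-01,  1.52747964e+00,  5.31983822e-06,
        1.39474730e+00, -1.26084842e-01]), 'joint_vel': array([-0.0009366 , -0.0014419 , -0.00294675, -0.00114106, -0.00063859,
        0.00079899]), 'tau': array([ 4.33094847e-04, -4.98245108e+01, -3.90547299e+01, -2.62967359e-05,
        5.65783703e-03,  2.33412329e-06]), 'tool_pos': array([ 0.25343608, -0.57070867,  0.23032587]), 'tool_rot': array([-8.81356745e-04,  9.78260345e-01,  2.07378676e-01, -7.05253371e-05]), 'contact_force': array([ 0.02071207, -0.68106054,  0.70901211]), 'moment': array([-0.03108413, -0.00344753,  0.04605158]), 'grip_force': 0.0, 'opening': 0.08546989423105911}
{'mtx': array([[369.35270836,   0.        , 322.54490374],
       [  0.        , 369.35270836, 240.42130151],
       [  0.        ,   0.        ,   1.        ]]), 'hand_eye': array([[-3.92173904e-04, -9.52199098e-01, -3.05477862e-01,
         7.91653270e-02],
       [ 9.99999893e-01, -2.98672576e-04, -3.52818054e-04,
         4.29264595e-04],
       [ 2.44715173e-04, -3.05477967e-01,  9.52199113e-01,
        -1.41769083e-01],
       [ 0.00000000e+00,  0.00000000e+00,  0.00000000e+00,
         1.00000000e+00]])}
```

View pics/top0.png

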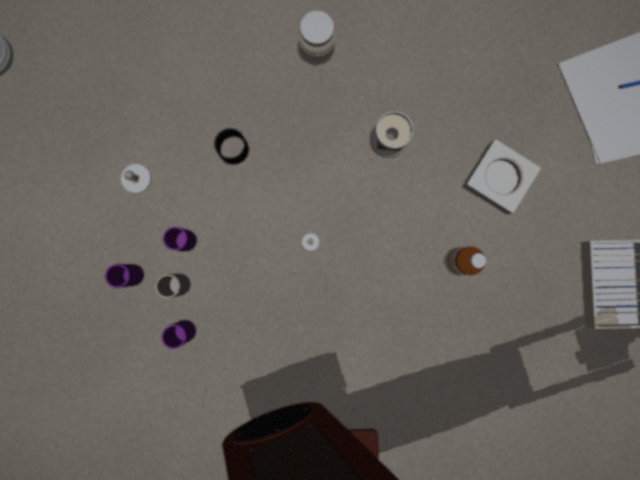

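View pics/scene0.png

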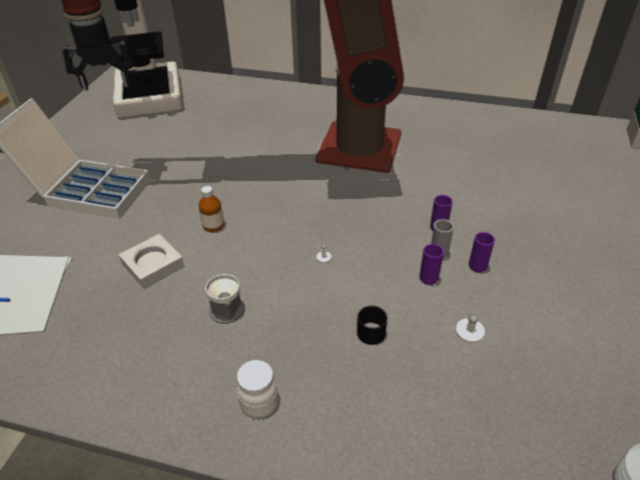

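Candidates in the top view: the jar is grey at (169,286), with purple look-alikes at (176,239), (118,275) and (175,336). The sleeve is black at (231,146). The funnel is at (393,131), and the white-capped pot at (317,30) isn't part of the job. The well is at (503,177). The large ball is on the big-footed stand at (135,178), the small ball at (311,242), and the bottle at (470,260).

```bash
python3 - <<'E'
from h import *
for cam in("top","scene"):
    f=np.load(cam+"0.npz"); p,d,K,T=[f[k] for k in "pdKT"]; C=cloud(d,K,T)
    if cam=="top":
        for n,u,v,h in[("jar",169,284,.085),("sleeve",231,143,.05),("funnel",394,128,.072),("well",503,177,.01),("ball",132,175,.037),("sball",311,240,.033),("bottle",478,261,.11),("pA",176,239,.085),("pB",118,275,.085),("pC",175,336,.085),("table",250,250,0)]:
            print(n,plane(u,v,h,K,T).round(4),"depth z",C[v,u].round(3))
        top=C
    for n,c,zr,rad in[("jar",(.36,.29),(.075,.1),.035),("sleeve",(.55,.2),(.042,.06),.045),("funnel",(.55,-.1),(.06,.08),.05),("block",(.5,-.29),(.022,.04),.085),("ball",(.5,.4),(.036,.06),.03)]:
        pass
# rim blobs: connected by height in top cloud
f=np.load("top0.npz")
for n,u,v,zl in[("jar",169,284,.075),("sleeve",231,146,.042),("funnel",394,131,.06),("block",503,177,.022),("ball",132,175,.036)]:
    w=top[v-40:v+40,max(u-40,0):u+40].reshape(-1,3)
    c=plane(u,v,zl,f["K"],f["T"])
    s=w[(np.hypot(*(w[:,:2]-c[:2]).T)<(.028 if n=="jar" else .08 if n=="block" else .045))&(w[:,2]>zl)&(w[:,2]<.13)]
    if len(s)>3:
        (cx,cy),rr=cv2.minEnclosingCircle(s[:,:2].astype(np.float32)); print(n,len(s),"circ",round(cx,4),round(cy,4),round(rr,4),"z",np.percentile(s[:,2],[5,50,95]).round(4), "rect",cv2.minAreaRect(s[:,:2].astype(np.float32)))
save(cv2.resize(f["p"][160:320,90:250],None,fx=3.7,fy=3.7,interpolation=cv2.INTER_CUBIC),"jarcrop.png")
E
```

```text
jar [0.3802 0.2573 0.085 ] depth z [0.378 0.277 0.014]
sleeve [0.6303 0.1542 0.05  ] depth z [0.642 0.162 0.001]
funnel [ 0.6461 -0.1379  0.072 ] depth z [ 0.656 -0.144  0.037]
well [ 0.5649 -0.3515  0.01  ] depth z [ 0.565 -0.352  0.009]
ball [0.5781 0.3371 0.037 ] depth z [0.577 0.335 0.044]
sball [0.4526 0.0136 0.033 ] depth z [0.452 0.014 0.039]
bottle [ 0.4075 -0.2655  0.11  ] depth z [ 0.408 -0.265  0.112]
pA [0.4568 0.2449 0.085 ] depth z [0.461 0.264 0.015]
pB [0.3975 0.344  0.085 ] depth z [0.397 0.364 0.032]
pC [0.292  0.2476 0.085 ] depth z [0.283 0.267 0.015]
table [0.4378 0.1291 0.    ] depth z [0.438 0.129 0.003]
jar 198 circ 0.3767 0.26 0.0211 z [0.076  0.0835 0.0869] rect ((0.376783549785614, 0.25948578119277954), (0.04062913730740547, 0.04047258943319321), 32.47789001464844)
sleeve 263 circ 0.6294 0.1563 0.0293 z [0.0437 0.0494 0.0523] rect ((0.6292931437492371, 0.15599429607391357), (0.056534573435783386, 0.05716143548488617), 26.030899047851562)
funnel 283 circ 0.6436 -0.1389 0.033 z [0.0603 0.0686 0.0737] rect ((0.6437786221504211, -0.1388193517923355), (0.064349465072155, 0.06510542333126068), 63.99242401123047)
block 2042 circ 0.5639 -0.3462 0.0704 z [0.0259 0.0295 0.0322] rect ((0.5643849968910217, -0.346393346786499), (0.1010061725974083, 0.10299240052700043), 56.14192199707031)
ball 79 circ 0.5773 0.3401 0.0088 z [0.0378 0.0435 0.0471] rect ((0.5770179033279419, 0.3404461145401001), (0.016051530838012695, 0.015768466517329216), 13.572429656982422)
```

View pics/jarcrop.png

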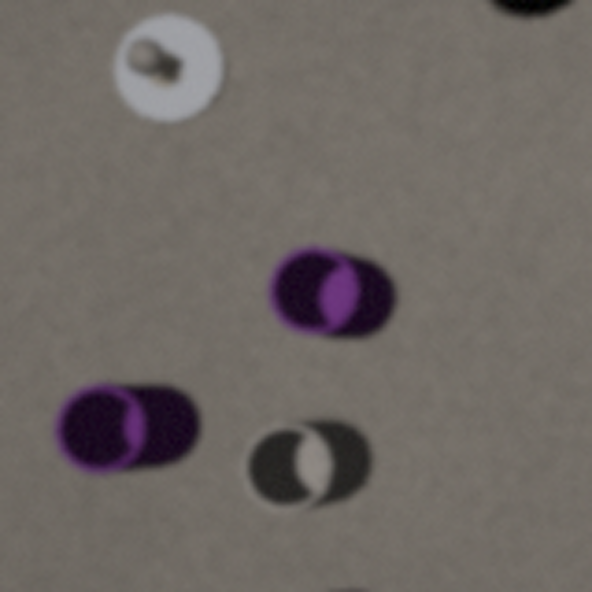

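Request:
move_arm(angular=[[0,0,0],[0,0,0],[0,0,0],[0,0,0],[0,0,0]], offset=[[0.83,-0.17,0],[0.83,-0.17,0],[0.83,-0.17,0],[0.83,-0.17,0],[0.83,-0.17,0]], hand=[1,1,1,1,1])

```text
clock: 0.72
tool_pos: [0.3575, -0.4966, 0.2307]
tool_rot: [-0.001, 0.978, 0.207, -0.0]
contact_force: [0.5, -0.2, 0.1]
opening: 0.0853
grip_force: 0.0
```

Request:
move_arm(angular=[[0,0,0],[0,0,0],[0,0,0],[0,0,0],[0,0,0]], offset=[[0.83,-0.17,0],[0.83,-0.17,0],[0.83,-0.17,0],[0.83,-0.17,0],[0.83,-0.17,0]], hand=[1,1,1,1,1])

```text
clock: 1.35
tool_pos: [0.4609, -0.4228, 0.2307]
tool_rot: [-0.0, 0.978, 0.207, -0.0]
contact_force: [-0.3, 0.3, -0.3]
opening: 0.0855
grip_force: 0.0
```

Request:
move_arm(angular=[[0,0,0],[0,0,0],[0,0,0],[0,0,0],[0,0,0]], offset=[[0.83,-0.17,0],[0.83,-0.17,0],[0.83,-0.17,0],[0.83,-0.17,0],[0.83,-0.17,0]], hand=[1,1,1,1,1])

```text
clock: 1.98
tool_pos: [0.5643, -0.349, 0.2306]
tool_rot: [-0.0, 0.978, 0.207, -0.0]
contact_force: [0.5, -0.1, -0.6]
opening: 0.0855
grip_force: 0.0
```

Request:
move_arm(angular=[[0,0,0]], offset=[[0,0,0]], hand=[1])

```text
clock: 2.1
tool_pos: [0.5648, -0.3483, 0.2305]
tool_rot: [-0.001, 0.978, 0.209, -0.0]
contact_force: [-0.5, 0.2, 0.4]
opening: 0.0851
grip_force: 0.0
```

```bash
cat >> h.py <<'E'
def go(x,y,z,n=None): # offsets in tool axes, units of 30 mm, to target TCP
    s=r.read_state(); M=rot(s["tool_rot"]); o=M.T@(np.array([x,y,z])-s["tool_pos"])/.03
    print("tcp",np.array(s["tool_pos"]).round(4),"psi",np.degrees(np.arctan2(M[1,0],M[0,0])).round(2),"units",o.round(3)); return o
E
python3 - <<'E'
from h import *
p,d,K,T=snap("wrist"); save(p,"w1.png"); np.savez("w1.npz",p=p,d=d,K=K,T=T)
go(.629,.156,.15)
C=cloud(d,K,T).reshape(-1,3)
s=C[(C[:,2]>.025)&(C[:,2]<.034)&(np.hypot(C[:,0]-.564,C[:,1]+.348)<.08)]
print(len(s),cv2.minAreaRect(s[:,:2].astype(np.float32)))
f=C[(C[:,2]>.005)&(C[:,2]<.014)&(np.hypot(C[:,0]-.564,C[:,1]+.348)<.04)]
print(len(f),cv2.minEnclosingCircle(f[:,:2].astype(np.float32)),f.mean(0),cv2.minAreaRect(f[:,:2].astype(np.float32)))
E
```

```text
tcp [ 0.564  -0.3492  0.2305] psi 24.02 units [  8.837 -14.495   2.691]
7294 ((0.5647383332252502, -0.34679359197616577), (0.10033421963453293, 0.10023418068885803), 56.079341888427734)
3308 ((0.5645649433135986, -0.34689220786094666), 0.033209413290023804) [ 0.56396188 -0.34721503  0.00919547] ((0.5640774369239807, -0.3471371531486511), (0.06434056907892227, 0.06462518870830536), 63.65814971923828)
```

View pics/w1.png

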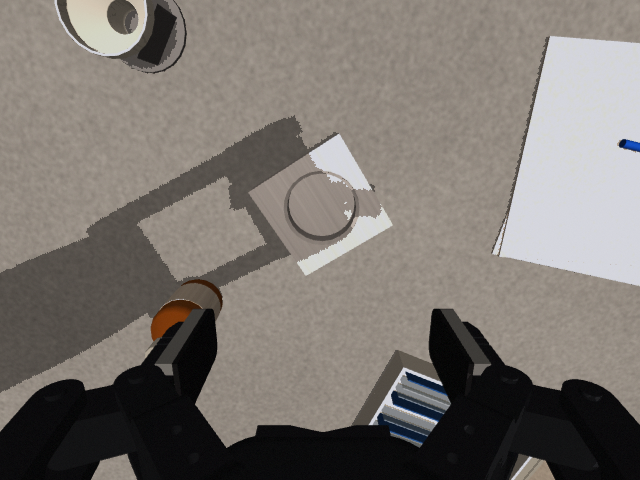

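Wrist view: the well is at (322,205), giving centre (0.5646, -0.3468), which agrees with the top view. Next is the sleeve.

Request:
move_arm(angular=[[0,0,0],[0,0,0],[0,0,0],[0,0,0],[0,0,0]], offset=[[0.59,-0.97,0],[0.59,-0.97,0],[0.59,-0.97,0],[0.59,-0.97,0],[0.59,-0.97,0]], hand=[1,1,1,1,1])

```text
clock: 2.78
tool_pos: [0.585, -0.1808, 0.2311]
tool_rot: [0.0, 0.978, 0.207, -0.0]
contact_force: [-0.0, 0.3, -0.1]
opening: 0.0855
grip_force: 0.0
```

Request:
move_arm(angular=[[0,0,0],[0,0,0],[0,0,0],[0,0,0],[0,0,0]], offset=[[0.59,-0.97,0],[0.59,-0.97,0],[0.59,-0.97,0],[0.59,-0.97,0],[0.59,-0.97,0]], hand=[1,1,1,1,1])

```text
clock: 3.4
tool_pos: [0.6072, -0.0121, 0.2312]
tool_rot: [0.0, 0.978, 0.207, -0.0]
contact_force: [-0.5, -0.3, 0.2]
opening: 0.0853
grip_force: 0.0
```

Request:
move_arm(angular=[[0,0,0],[0,0,0],[0,0,0],[0,0,0],[0,0,0]], offset=[[0.59,-0.97,0.5],[0.59,-0.97,0.7],[0.59,-0.97,0.7],[0.59,-0.97,0.7],[0.59,-0.97,0.7]], hand=[1,1,1,1,1])

```text
clock: 4.03
tool_pos: [0.6294, 0.1567, 0.1315]
tool_rot: [0.0, 0.978, 0.207, -0.0]
contact_force: [0.9, -1.0, 0.1]
opening: 0.0852
grip_force: 0.0
```

Request:
move_arm(angular=[[0,0,0],[0,0,0]], offset=[[0,0,0],[0,0,0]], hand=[1,1])

```text
clock: 4.28
tool_pos: [0.6296, 0.1558, 0.1325]
tool_rot: [0.0, 0.978, 0.207, -0.0]
contact_force: [1.1, -0.4, 0.1]
opening: 0.0853
grip_force: 0.0
```

```bash
cat >> h.py <<'E'
def rim(c,zlo,zhi,rad,name="wrist",f=None):
    p,d,K,T=snap(name)
    if f: save(p,f)
    C=cloud(d,K,T).reshape(-1,3); s=C[(d.ravel()>0)&(C[:,2]>zlo)&(C[:,2]<zhi)&(np.hypot(C[:,0]-c[0],C[:,1]-c[1])<rad)]
    if len(s)<5: print("few",len(s)); return
    print(len(s),"enc",np.round(cv2.minEnclosingCircle(s[:,:2].astype(np.float32))[0],4),round(cv2.minEnclosingCircle(s[:,:2].astype(np.float32))[1],4),"rect",cv2.minAreaRect(s[:,:2].astype(np.float32)),"z",np.percentile(s[:,2],[5,50,95]).round(4))
E
python3 - <<'E'
from h import *
rim((.629,.156),.044,.058,.045,f="w2.png")
go(.629,.156,.02)
E
```

```text
1813 enc [0.6305 0.1562] 0.0292 rect ((0.6306995749473572, 0.15605847537517548), (0.05708819627761841, 0.05730227380990982), 57.48884582519531) z [0.0451 0.0488 0.05  ]
tcp [0.6299 0.1556 0.133 ] psi 23.88 units [-0.025 -0.029  3.768]
```

Request:
move_arm(angular=[[0,0,0],[0,0,0],[0,0,0],[0,0,0],[0,0,0]], offset=[[0.02,-0.01,0.75],[0,0,0.75],[0,0,0.75],[0,0,0.75],[0,0,0.75]], hand=[1,1,1,1,1])

```text
clock: 4.95
tool_pos: [0.6301, 0.1571, 0.0187]
tool_rot: [0.0, 0.978, 0.207, 0.0]
contact_force: [0.3, -0.1, 0.0]
opening: 0.0855
grip_force: 0.0
```

Request:
move_arm(angular=[[0,0,0],[0,0,0],[0,0,0],[0,0,0],[0,0,0]], offset=[[0,0,0],[0,0,0],[0,0,0],[0,0,0],[0,0,0]], hand=[1,-1,-1,-1,-1], newtons=30)

```text
clock: 5.58
tool_pos: [0.6311, 0.1576, 0.0213]
tool_rot: [0.0, 0.978, 0.207, 0.001]
contact_force: [-0.2, 0.6, 5.4]
opening: 0.0561
grip_force: 32.6
```

Request:
move_arm(angular=[[0,0,0],[0,0,0],[0,0,0]], offset=[[0,0,0],[0,0,0],[0,0,0]], hand=[-1,-1,-1])

```text
clock: 5.95
tool_pos: [0.6311, 0.1577, 0.0213]
tool_rot: [0.0, 0.978, 0.207, 0.001]
contact_force: [0.6, 0.7, 6.0]
opening: 0.0559
grip_force: 32.7
```

Request:
move_arm(angular=[[0,0,0],[0,0,0],[0,0,0],[0,0,0],[0,0,0]], offset=[[0,0,-0.4],[0,0,-0.8],[0,0,-0.8],[0,0,-0.8],[0,0,0]], hand=[-1,-1,-1,-1,-1])

```text
clock: 6.58
tool_pos: [0.6315, 0.1576, 0.1065]
tool_rot: [0.0, 0.978, 0.207, 0.002]
contact_force: [0.2, 0.0, -0.4]
opening: 0.0564
grip_force: 32.1
```

```bash
python3 - <<'E'
from h import *
go(.5646,-.3468,.12)
s=r.read_state(); 
rim(s["tool_pos"][:2],s["tool_pos"][2]+.015,s["tool_pos"][2]+.04,.032,f="w3.png")
rim((.63,.156),.12,.16,.06,name="scene",f="s3.png")
E
```

```text
tcp [0.6315 0.1576 0.1065] psi 23.94 units [-8.858 14.463 -0.47 ]
10943 enc [0.6324 0.1579] 0.0318 rect ((0.6312453746795654, 0.15806491672992706), (0.06028004735708237, 0.057459909468889236), 74.3327865600586) z [0.1228 0.1332 0.1417]
693 enc [0.6401 0.16  ] 0.0583 rect ((0.6317720413208008, 0.15319779515266418), (0.05817403644323349, 0.1125124841928482), 39.34744644165039) z [0.1214 0.1321 0.1584]
```

View pics/w3.png

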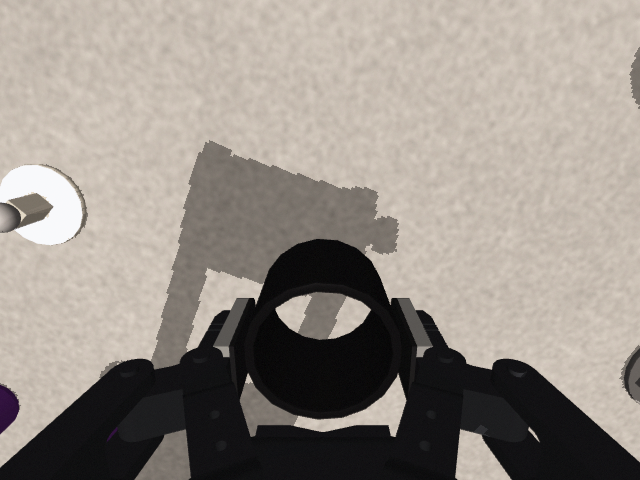

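The sleeve is held upright and centred at (323,345). I'll carry it to the well.

Request:
move_arm(angular=[[0,0,0],[0,0,0],[0,0,0],[0,0,0],[0,0,0]], offset=[[-0.4,0.6,-0.3],[-0.6,0.97,-0.2],[-0.6,0.97,0],[-0.6,0.97,0],[-0.6,0.97,0]], hand=[-1,-1,-1,-1,-1])

```text
clock: 7.3
tool_pos: [0.6064, -0.0017, 0.118]
tool_rot: [-0.0, 0.978, 0.207, -0.001]
contact_force: [0.4, -0.3, -0.8]
opening: 0.0561
grip_force: 32.1
```

Request:
move_arm(angular=[[0,0,0],[0,0,0],[0,0,0],[0,0,0],[0,0,0]], offset=[[-0.6,0.97,0],[-0.6,0.97,0],[-0.6,0.97,0],[-0.6,0.97,0],[-0.6,0.97,0]], hand=[-1,-1,-1,-1,-1])

```text
clock: 7.92
tool_pos: [0.5829, -0.1709, 0.118]
tool_rot: [-0.0, 0.978, 0.207, -0.001]
contact_force: [0.8, -0.1, -0.5]
opening: 0.0563
grip_force: 32.1
```

Request:
move_arm(angular=[[0,0,0],[0,0,0],[0,0,0],[0,0,0],[0,0,0]], offset=[[-0.6,0.97,0],[-0.6,0.97,0],[-0.6,0.97,0],[-0.5,0.97,0],[-0.16,0.28,0]], hand=[-1,-1,-1,-1,-1])

```text
clock: 8.55
tool_pos: [0.566, -0.3154, 0.118]
tool_rot: [-0.0, 0.979, 0.206, -0.001]
contact_force: [0.1, -0.1, -0.7]
opening: 0.0569
grip_force: 32.2
```

Request:
move_arm(angular=[[0,0,0],[0,0,0]], offset=[[0,0,0],[0,0,0]], hand=[-1,-1])

```text
clock: 8.8
tool_pos: [0.5674, -0.3119, 0.1184]
tool_rot: [-0.001, 0.978, 0.208, -0.0]
contact_force: [-0.1, -0.2, -0.0]
opening: 0.0564
grip_force: 32.2
```

```bash
python3 - <<'E'
from h import *
go(.5646,-.3468,.0315)
s=r.read_state(); print(s["contact_force"],s["opening"])
rim(s["tool_pos"][:2],s["tool_pos"][2]+.015,s["tool_pos"][2]+.04,.031)
E
```

```text
tcp [ 0.5674 -0.3119  0.1184] psi 23.97 units [-0.557  1.029  2.896]
[-0.13426332 -0.15646785 -0.04998137] 0.05635899889399784
10724 enc [ 0.5674 -0.3119] 0.0311 rect ((0.5670945048332214, -0.3122727870941162), (0.05832565575838089, 0.05827471241354942), 68.21002960205078) z [0.1347 0.1451 0.1531]
```

Request:
move_arm(angular=[[0,0,0],[0,0,0],[0,0,0],[0,0,0],[0,0,0]], offset=[[-0.28,0.52,0],[-0.28,0.51,0],[0,0,0],[0,0,0.9],[0,0,0.7]], hand=[-1,-1,-1,-1,-1])

```text
clock: 9.48
tool_pos: [0.5645, -0.348, 0.0697]
tool_rot: [-0.0, 0.978, 0.207, -0.0]
contact_force: [1.2, 0.1, -1.0]
opening: 0.0565
grip_force: 32.2
```

Request:
move_arm(angular=[[0,0,0],[0,0,0],[0,0,0],[0,0,0],[0,0,0]], offset=[[0,0,0],[0,0,0.4],[0,0,0.4],[0,0,0.3],[0,0,0.1]], hand=[-1,-1,-1,-1,-1])

```text
clock: 10.1
tool_pos: [0.5643, -0.3477, 0.0338]
tool_rot: [-0.001, 0.978, 0.207, -0.0]
contact_force: [0.2, -0.9, -0.3]
opening: 0.0565
grip_force: 32.2
```

Request:
move_arm(angular=[[0,0,0],[0,0,0]], offset=[[0,0,0.08],[0,0,0]], hand=[-1,-1])

```text
clock: 10.35
tool_pos: [0.5649, -0.3482, 0.0325]
tool_rot: [0.0, 0.978, 0.207, 0.0]
contact_force: [0.1, 0.4, -1.6]
opening: 0.0562
grip_force: 32.2
```

Request:
move_arm(angular=[[0,0,0],[0,0,0],[0,0,0],[0,0,0],[0,0,0]], offset=[[0,0,0.04],[0,0,0],[0,0,0],[0,0,0],[0,0,0]], hand=[-1,-1,1,1,1])

```text
clock: 10.98
tool_pos: [0.5649, -0.3482, 0.0314]
tool_rot: [0.0, 0.978, 0.207, 0.0]
contact_force: [0.2, -0.8, -0.3]
opening: 0.0856
grip_force: 0.0
```

Request:
move_arm(angular=[[0,0,0],[0,0,0],[0,0,0],[0,0,0],[0,0,0]], offset=[[0,0,0],[0,0,-0.5],[0,0,-1],[0,0,-1],[0,0,-1]], hand=[1,1,1,1,1])

```text
clock: 11.6
tool_pos: [0.5651, -0.3482, 0.1385]
tool_rot: [0.0, 0.978, 0.207, 0.0]
contact_force: [-1.6, 0.2, -0.3]
opening: 0.0852
grip_force: 0.0
```

Request:
move_arm(angular=[[0,0,0],[0,0,0],[0,0,0]], offset=[[0,0,-0.8],[0,0,0],[0,0,0]], hand=[1,1,1])

```text
clock: 11.98
tool_pos: [0.5644, -0.3478, 0.1597]
tool_rot: [-0.0, 0.978, 0.207, -0.0]
contact_force: [0.5, -0.2, -0.0]
opening: 0.0856
grip_force: 0.0
```

```bash
python3 - <<'E'
from h import *
rim((.5646,-.3468),.05,.075,.045,f="w4.png")
go(.377,.2597,.17)
E
```

```text
1817 enc [ 0.564  -0.3489] 0.0292 rect ((0.5643815994262695, -0.3486616015434265), (0.057426568120718, 0.05669601261615753), 28.508495330810547) z [0.0514 0.0587 0.06  ]
tcp [ 0.5641 -0.3475  0.1589] psi 23.94 units [  2.511 -21.032  -0.335]
```

View pics/w4.png

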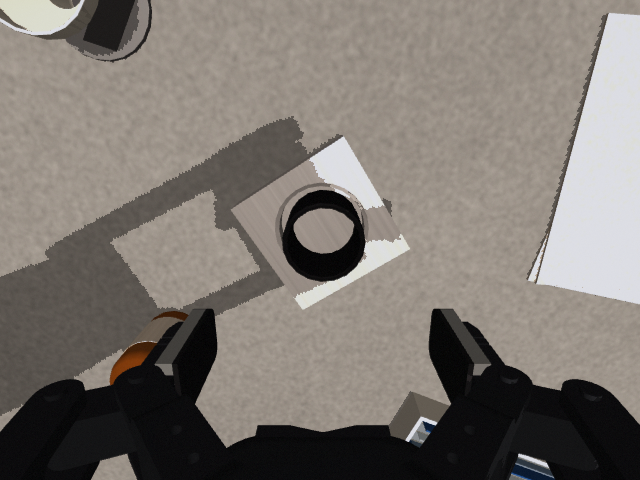

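Sleeve seated: the rim is at (323,235), z 0.0595, level. Jar next.

Request:
move_arm(angular=[[0,0,0],[0,0,0],[0,0,0],[0,0,0],[0,0,0]], offset=[[0.11,-0.7,0],[0.11,-0.97,0],[0.11,-0.97,0],[0.11,-0.97,0],[0.11,-0.97,0]], hand=[1,1,1,1,1])

```text
clock: 12.65
tool_pos: [0.5229, -0.2144, 0.1585]
tool_rot: [-0.001, 0.978, 0.207, -0.001]
contact_force: [-0.5, 0.4, -0.3]
opening: 0.0853
grip_force: 0.0
```

Request:
move_arm(angular=[[0,0,0],[0,0,0],[0,0,0],[0,0,0],[0,0,0]], offset=[[0.11,-0.97,0],[0.11,-0.97,0],[0.11,-0.97,0],[0.11,-0.97,0],[0.11,-0.97,0]], hand=[1,1,1,1,1])

```text
clock: 13.28
tool_pos: [0.4789, -0.0749, 0.1587]
tool_rot: [-0.001, 0.978, 0.207, -0.001]
contact_force: [0.1, 0.7, 0.6]
opening: 0.0856
grip_force: 0.0
```

Request:
move_arm(angular=[[0,0,0],[0,0,0],[0,0,0],[0,0,0],[0,0,0]], offset=[[0.11,-0.97,0],[0.11,-0.97,0],[0.11,-0.97,0],[0.11,-0.97,0],[0.11,-0.97,0]], hand=[1,1,1,1,1])

```text
clock: 13.9
tool_pos: [0.4349, 0.0645, 0.1589]
tool_rot: [-0.0, 0.978, 0.207, -0.001]
contact_force: [0.7, -0.1, 0.6]
opening: 0.0858
grip_force: 0.0
```

Request:
move_arm(angular=[[0,0,0],[0,0,0],[0,0,0],[0,0,0],[0,0,0]], offset=[[0.11,-0.97,0],[0.11,-0.97,0],[0.11,-0.97,0],[0.11,-0.97,0],[0.11,-0.97,0]], hand=[1,1,1,1,1])

```text
clock: 14.52
tool_pos: [0.391, 0.2038, 0.1589]
tool_rot: [0.0, 0.978, 0.207, -0.001]
contact_force: [-0.2, 1.0, 0.4]
opening: 0.0854
grip_force: 0.0
```

Request:
move_arm(angular=[[0,0,0],[0,0,0],[0,0,0],[0,0,0]], offset=[[0.16,-0.97,0],[0.15,-0.93,0],[0,0,0],[0,0,0]], hand=[0.5,0.5,0.5,0.5])

```text
clock: 15.02
tool_pos: [0.3771, 0.2585, 0.1593]
tool_rot: [0.0, 0.978, 0.208, -0.001]
contact_force: [-0.0, 0.4, 0.4]
opening: 0.0641
grip_force: 0.0
```

```bash
python3 - <<'E'
from h import *
rim((.377,.2597),.078,.092,.03,f="w5.png")
go(.377,.2597,.052)
print(r.read_state()["opening"])
E
```

```text
1185 enc [0.3775 0.2598] 0.0211 rect ((0.3775481879711151, 0.2599177062511444), (0.04093705117702484, 0.041267383843660355), 86.19819641113281) z [0.0791 0.0837 0.0849]
tcp [0.3774 0.2583 0.1595] psi 23.92 units [ 0.011 -0.049  3.584]
0.0643508910566289
```

View pics/w5.png

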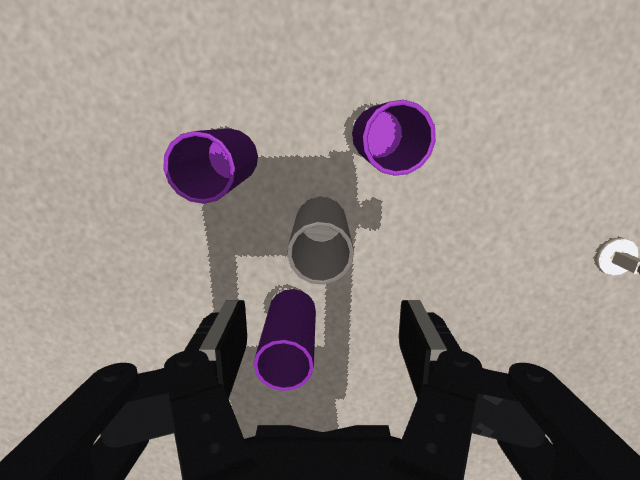

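The steel jar is centred at (320,252), with all three purple ones clear of the finger paths. Descending.

Request:
move_arm(angular=[[0,0,0],[0,0,0],[0,0,0],[0,0,0],[0,0,0]], offset=[[0.02,-0.05,0.8],[0,0,0.8],[0,0,0.8],[0,0,0.7],[0,0,0.48]], hand=[0.5,0.5,0.5,0.5,0.5])

```text
clock: 15.7
tool_pos: [0.3774, 0.2597, 0.0516]
tool_rot: [0.0, 0.978, 0.207, -0.001]
contact_force: [0.2, -0.3, -1.0]
opening: 0.0637
grip_force: 0.0
```

Request:
move_arm(angular=[[0,0,0],[0,0,0],[0,0,0],[0,0,0],[0,0,0]], offset=[[0,0,0],[0,0,0],[0,0,0],[0,0,0],[0,0,0]], hand=[0.5,-1,-1,-1,-1], newtons=40)

```text
clock: 16.32
tool_pos: [0.3786, 0.2611, 0.0539]
tool_rot: [-0.0, 0.978, 0.207, 0.001]
contact_force: [0.0, -1.3, 5.5]
opening: 0.0406
grip_force: 41.0
```

Request:
move_arm(angular=[[0,0,0],[0,0,0]], offset=[[0,0,0],[0,0,0]], hand=[-1,-1])

```text
clock: 16.58
tool_pos: [0.3786, 0.2611, 0.0539]
tool_rot: [-0.0, 0.978, 0.207, 0.001]
contact_force: [0.0, -1.1, 6.3]
opening: 0.0412
grip_force: 41.0
```

```bash
python3 - <<'E'
from h import *
go(.377,.2597,.052)
s=r.read_state(); print(s["opening"],s["grip_force"],s["contact_force"])
E
```

```text
tcp [0.3786 0.2611 0.0539] psi 23.95 units [-0.07   0.022  0.063]
0.041200466673364744 41.00078243762255 [ 5.84049208e-03 -1.10131691e+00  6.29737907e+00]
```

Request:
move_arm(angular=[[0,0,0],[0,0,0],[0,0,0],[0,0,0],[0,0,0]], offset=[[0,0,-0.3],[0,0,-0.8],[0,0,-0.9],[0,0,-0.9],[0,0,-0.9]], hand=[-1,-1,-1,-1,-1])

```text
clock: 17.2
tool_pos: [0.3769, 0.2606, 0.1676]
tool_rot: [-0.0, 0.978, 0.207, -0.0]
contact_force: [-0.1, -0.3, -1.5]
opening: 0.0409
grip_force: 40.7
```

Request:
move_arm(angular=[[0,0,0],[0,0,0]], offset=[[0,0,-0.2],[0,0,0]], hand=[-1,-1])

```text
clock: 17.45
tool_pos: [0.3773, 0.2607, 0.1725]
tool_rot: [-0.0, 0.978, 0.207, -0.0]
contact_force: [-0.5, 1.2, -1.7]
opening: 0.041
grip_force: 40.7
```

```bash
python3 - <<'E'
from h import *
go(.5642,-.3487,.174)
s=r.read_state(); print(s["opening"],s["grip_force"],s["contact_force"])
rim(s["tool_pos"][:2],s["tool_pos"][2]+.024,s["tool_pos"][2]+.036,.0222)
E
```

```text
tcp [0.3773 0.2607 0.1725] psi 23.94 units [-2.549 21.093 -0.052]
0.04098042747932072 40.68807469680905 [-0.45150682  1.24859965 -1.67708512]
4680 enc [0.3773 0.2607] 0.0223 rect ((0.37639620900154114, 0.2598608732223511), (0.04198893904685974, 0.04147612676024437), 24.176334381103516) z [0.1972 0.2021 0.2039]
```

Request:
move_arm(angular=[[0,0,0],[0,0,0],[0,0,0],[0,0,0],[0,0,0]], offset=[[-0.11,0.5,0],[-0.11,0.97,0],[-0.11,0.97,0],[-0.11,0.97,0],[-0.11,0.97,0]], hand=[-1,-1,-1,-1,-1])

```text
clock: 18.12
tool_pos: [0.4153, 0.1321, 0.1717]
tool_rot: [0.0, 0.978, 0.207, -0.001]
contact_force: [-0.6, 0.3, -1.6]
opening: 0.041
grip_force: 40.8
```

Request:
move_arm(angular=[[0,0,0],[0,0,0],[0,0,0],[0,0,0],[0,0,0]], offset=[[-0.11,0.97,0],[-0.11,0.97,0],[-0.11,0.97,0],[-0.11,0.97,0],[-0.11,0.97,0]], hand=[-1,-1,-1,-1,-1])

```text
clock: 18.75
tool_pos: [0.459, -0.0075, 0.1717]
tool_rot: [-0.0, 0.978, 0.207, -0.001]
contact_force: [1.2, 0.0, -2.1]
opening: 0.041
grip_force: 40.8
```

Request:
move_arm(angular=[[0,0,0],[0,0,0],[0,0,0],[0,0,0],[0,0,0]], offset=[[-0.11,0.97,0],[-0.11,0.97,0],[-0.11,0.97,0],[-0.11,0.97,0],[-0.11,0.97,0]], hand=[-1,-1,-1,-1,-1])

```text
clock: 19.38
tool_pos: [0.5027, -0.147, 0.1716]
tool_rot: [-0.001, 0.978, 0.207, -0.001]
contact_force: [-0.5, 0.6, -1.0]
opening: 0.0413
grip_force: 40.8
```

Request:
move_arm(angular=[[0,0,0],[0,0,0],[0,0,0],[0,0,0],[0,0,0]], offset=[[-0.11,0.97,0],[-0.11,0.97,0],[-0.11,0.97,0],[-0.11,0.97,0],[-0.11,0.97,0]], hand=[-1,-1,-1,-1,-1])

```text
clock: 20.0
tool_pos: [0.5465, -0.2865, 0.1713]
tool_rot: [-0.001, 0.978, 0.207, -0.001]
contact_force: [0.4, -0.5, -0.8]
opening: 0.0409
grip_force: 40.8
```

Request:
move_arm(angular=[[0,0,0],[0,0,0],[0,0,0],[0,0,0],[0,0,0]], offset=[[-0.11,0.97,0],[-0.11,0.7,0],[-0.11,0.49,0],[0,0,0],[0,0,0]], hand=[-1,-1,-1,-1,-1])

```text
clock: 20.62
tool_pos: [0.5645, -0.3477, 0.1723]
tool_rot: [-0.001, 0.978, 0.207, -0.0]
contact_force: [0.3, -0.1, -1.3]
opening: 0.0412
grip_force: 40.8
```

```bash
python3 - <<'E'
from h import *
go(.5642,-.3487,.064)
s=r.read_state(); print(s["opening"],s["grip_force"],s["contact_force"])
rim(s["tool_pos"][:2],s["tool_pos"][2]+.028,s["tool_pos"][2]+.036,.023)
rim((.5642,-.3487),.055,.062,.035,f="w6.png")
E
```

```text
tcp [ 0.5645 -0.3477  0.1723] psi 23.95 units [-0.02   0.03   3.611]
0.04118204418048278 40.80577785149217 [ 0.29297763 -0.09560607 -1.31609067]
3358 enc [ 0.5647 -0.3477] 0.0231 rect ((0.5633776783943176, -0.34863054752349854), (0.04282743111252785, 0.04160614684224129), 24.337984085083008) z [0.2008 0.2023 0.2054]
901 enc [ 0.5644 -0.3487] 0.029 rect ((0.5709617733955383, -0.345860093832016), (0.04268762841820717, 0.05732934921979904), 23.360698699951172) z [0.0568 0.0589 0.0601]
```

View pics/w6.png

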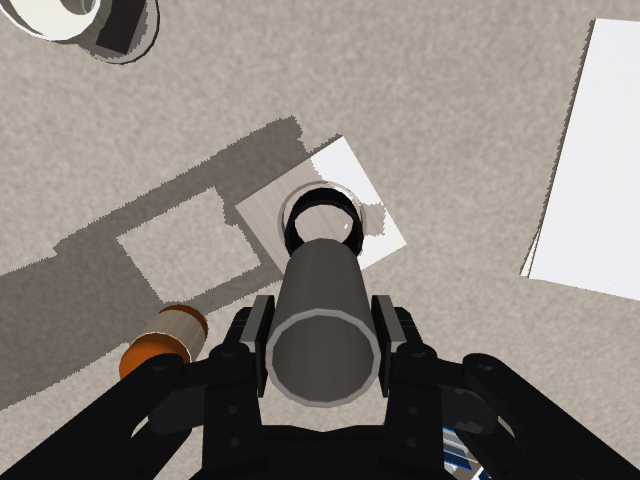

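The jar at (322,357) is upright over the sleeve and aligned to within about 1 mm. Lowering.

Request:
move_arm(angular=[[0,0,0],[0,0,0],[0,0,0],[0,0,0],[0,0,0]], offset=[[0.02,0,0.5],[0,0,0.5],[0,0,0.4],[0,0,0.3],[0,0,0.3]], hand=[-1,-1,-1,-1,-1])

```text
clock: 21.35
tool_pos: [0.5655, -0.3481, 0.1121]
tool_rot: [-0.0, 0.978, 0.207, -0.0]
contact_force: [-0.1, 0.3, -0.2]
opening: 0.0411
grip_force: 40.8
```

Request:
move_arm(angular=[[0,0,0],[0,0,0],[0,0,0],[0,0,0],[0,0,0]], offset=[[0,0,0.3],[0,0,0.3],[0,0,0.3],[0,0,0.3],[0,0,0.3]], hand=[-1,-1,-1,-1,-1])

```text
clock: 21.98
tool_pos: [0.5655, -0.3481, 0.0672]
tool_rot: [-0.0, 0.978, 0.207, 0.0]
contact_force: [-0.3, -0.4, -1.4]
opening: 0.0411
grip_force: 40.8
```

Request:
move_arm(angular=[[0,0,0],[0,0,0],[0,0,0]], offset=[[0,0,0.08],[0,0,0],[0,0,0]], hand=[-1,-1,-1])

```text
clock: 22.35
tool_pos: [0.5658, -0.3483, 0.0659]
tool_rot: [0.0, 0.978, 0.207, 0.0]
contact_force: [-0.2, 0.9, -1.0]
opening: 0.041
grip_force: 40.8
```

Request:
move_arm(angular=[[0,0,0],[0,0,0],[0,0,0],[0,0,0]], offset=[[0,0,0.04],[0,0,0.03],[0,0,0.02],[0,0,0]], hand=[-1,-1,-1,-1])

```text
clock: 22.85
tool_pos: [0.5657, -0.3483, 0.0639]
tool_rot: [0.0, 0.978, 0.207, 0.0]
contact_force: [-2.0, 0.8, 5.6]
opening: 0.0414
grip_force: 41.3
```

Request:
move_arm(angular=[[0,0,0],[0,0,0],[0,0,0],[0,0,0],[0,0,0]], offset=[[0,0,0],[0,0,0],[0,0,0],[0,0,0],[0,0,-0.5]], hand=[0.6,0.6,0.6,0.6,0.6])

```text
clock: 23.48
tool_pos: [0.5644, -0.3473, 0.0765]
tool_rot: [-0.001, 0.978, 0.207, -0.001]
contact_force: [-0.4, -0.7, -0.1]
opening: 0.0684
grip_force: 0.0
```

Request:
move_arm(angular=[[0,0,0],[0,0,0],[0,0,0],[0,0,0],[0,0,0]], offset=[[0,0,-0.9],[0,0,-0.9],[0,0,-0.9],[0,0,-0.5],[0,0,0]], hand=[1,1,1,1,1])

```text
clock: 24.1
tool_pos: [0.5663, -0.3487, 0.1758]
tool_rot: [0.001, 0.978, 0.207, 0.001]
contact_force: [0.2, 0.1, -0.2]
opening: 0.0854
grip_force: 0.0
```

```bash
python3 - <<'E'
from h import *
rim((.5642,-.3487),.085,.11,.03,f="w7.png")
rim((.5642,-.3487),.055,.063,.035)
go(.6438,-.1388,.175)
E
```

```text
1289 enc [ 0.5649 -0.3495] 0.021 rect ((0.5649356245994568, -0.349364310503006), (0.041216205805540085, 0.04100308567285538), 19.57854652404785) z [0.0861 0.0935 0.0949]
1196 enc [ 0.5642 -0.3485] 0.029 rect ((0.5692211389541626, -0.3468708097934723), (0.046674925833940506, 0.05729636549949646), 20.89498519897461) z [0.0558 0.0589 0.0616]
tcp [ 0.5651 -0.3478  0.1729] psi 23.94 units [ 5.224 -5.302 -0.067]
```

View pics/w7.png

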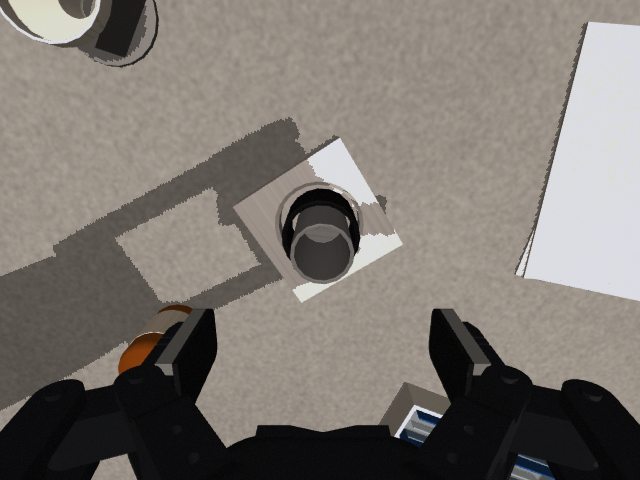

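Jar seated: the rim is at (322,252), z about 0.095, so it stands on the well's floor. Funnel next.

Request:
move_arm(angular=[[0,0,0],[0,0,0],[0,0,0],[0,0,0],[0,0,0]], offset=[[0.87,-0.88,0],[0.87,-0.88,0],[0.87,-0.88,0],[0.87,-0.88,0],[0.87,-0.88,0]], hand=[1,1,1,1,1])

```text
clock: 24.82
tool_pos: [0.6306, -0.173, 0.1717]
tool_rot: [-0.001, 0.978, 0.207, -0.001]
contact_force: [0.1, -0.5, 0.8]
opening: 0.0855
grip_force: 0.0
```

Request:
move_arm(angular=[[0,0,0],[0,0,0],[0,0,0]], offset=[[0.87,-0.88,0],[0,0,0],[0,0,0]], hand=[1,1,1])

```text
clock: 25.2
tool_pos: [0.6436, -0.1398, 0.1723]
tool_rot: [-0.0, 0.978, 0.208, -0.001]
contact_force: [-0.2, -0.7, 1.2]
opening: 0.0851
grip_force: 0.0
```

```bash
python3 - <<'E'
from h import *
rim((.6438,-.1388),.066,.08,.045)
go(.6438,-.1388,.040)
E
```

```text
1107 enc [ 0.6449 -0.1396] 0.0331 rect ((0.6449423432350159, -0.13926714658737183), (0.06522253155708313, 0.0653342455625534), 56.63726806640625) z [0.0667 0.0705 0.0718]
tcp [ 0.6436 -0.1404  0.1726] psi 23.91 units [ 0.034 -0.041  4.419]
```

Request:
move_arm(angular=[[0,0,0],[0,0,0],[0,0,0],[0,0,0],[0,0,0]], offset=[[0.04,0,0.95],[0,0,0.95],[0,0,0.95],[0,0,0.9],[0,0,0.67]], hand=[1,1,1,1,1])

```text
clock: 25.88
tool_pos: [0.6444, -0.1404, 0.0393]
tool_rot: [-0.0, 0.978, 0.207, -0.001]
contact_force: [-0.0, -1.0, 0.5]
opening: 0.0853
grip_force: 0.0
```

Request:
move_arm(angular=[[0,0,0],[0,0,0],[0,0,0],[0,0,0],[0,0,0]], offset=[[0,0,0],[0,0,0],[0,0,0],[0,0,0],[0,0,0]], hand=[1,-1,-1,-1,-1], newtons=25)

```text
clock: 26.5
tool_pos: [0.6462, -0.1392, 0.0426]
tool_rot: [0.0, 0.978, 0.208, 0.001]
contact_force: [-3.6, 1.7, 7.2]
opening: 0.066
grip_force: 27.7
```

Request:
move_arm(angular=[[0,0,0],[0,0,0],[0,0,0],[0,0,0],[0,0,0]], offset=[[0,0,-0.2],[0,0,-0.6],[0,0,-0.9],[0,0,-0.9],[0,0,-0.9]], hand=[-1,-1,-1,-1,-1])

```text
clock: 27.12
tool_pos: [0.6458, -0.1397, 0.1484]
tool_rot: [0.001, 0.978, 0.207, 0.001]
contact_force: [-0.1, 0.7, 0.0]
opening: 0.0658
grip_force: 28.0
```

Request:
move_arm(angular=[[0,0,0],[0,0,0],[0,0,0]], offset=[[0,0,-0.7],[0,0,0],[0,0,0]], hand=[-1,-1,-1])

```text
clock: 27.5
tool_pos: [0.6449, -0.1392, 0.1662]
tool_rot: [-0.0, 0.978, 0.207, -0.001]
contact_force: [0.4, 0.7, -0.9]
opening: 0.0663
grip_force: 28.0
```

```bash
python3 - <<'E'
from h import *
s=r.read_state(); print(s["opening"],s["grip_force"],s["contact_force"])
go(.5649,-.3494,.17)
rim(s["tool_pos"][:2],s["tool_pos"][2]+.027,s["tool_pos"][2]+.036,.0365,f="w8.png")
E
```

```text
0.06625376705316965 28.032073048834718 [ 0.44771351  0.69078974 -0.88294657]
tcp [ 0.6449 -0.1392  0.1662] psi 23.93 units [-5.28   5.324 -0.127]
3558 enc [ 0.6464 -0.1385] 0.0361 rect ((0.6447158455848694, -0.14022889733314514), (0.06602782011032104, 0.06692599505186081), 65.84864044189453) z [0.1933 0.1941 0.2007]
```

View pics/w8.png

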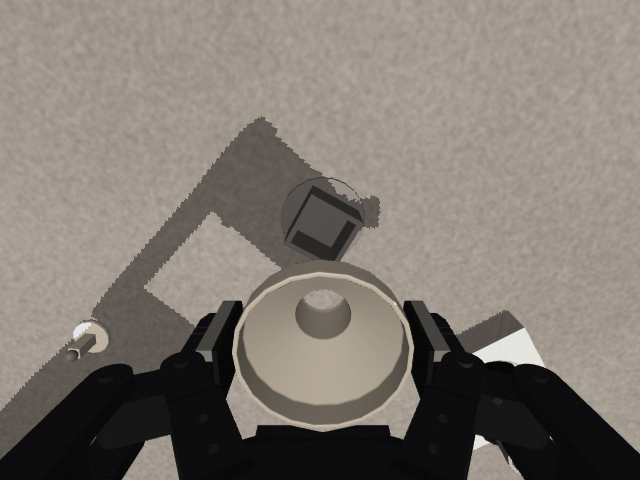

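The funnel is held at (323,350) and free of its rest. Over to the jar.

Request:
move_arm(angular=[[0,0,0],[0,0,0],[0,0,0],[0,0,0],[0,0,0]], offset=[[-0.4,0.4,0],[-0.88,0.89,0],[-0.88,0.89,0],[-0.88,0.89,0],[-0.88,0.89,0]], hand=[-1,-1,-1,-1,-1])

```text
clock: 28.18
tool_pos: [0.5846, -0.2975, 0.1661]
tool_rot: [-0.0, 0.978, 0.207, -0.001]
contact_force: [0.2, -0.2, -0.3]
opening: 0.0657
grip_force: 28.0
```

Request:
move_arm(angular=[[0,0,0],[0,0,0],[0,0,0],[0,0,0],[0,0,0]], offset=[[-0.88,0.89,0],[-0.48,0.48,0],[0,0,0],[0,0,0],[0,0,0]], hand=[-1,-1,-1,-1,-1])

```text
clock: 28.8
tool_pos: [0.5661, -0.3484, 0.167]
tool_rot: [-0.0, 0.978, 0.208, 0.0]
contact_force: [0.6, 0.7, 0.0]
opening: 0.0656
grip_force: 28.0
```

```bash
python3 - <<'E'
from h import *
from scipy.optimize import least_squares
s=r.read_state(); z0=s["tool_pos"][2]; c=np.array(s["tool_pos"][:2])
p,d,K,T=snap("wrist"); C=cloud(d,K,T).reshape(-1,3)
q=C[(d.ravel()>0)&(C[:,2]>z0+.022)&(C[:,2]<z0+.036)]; rr=np.hypot(*(q[:,:2]-c).T); q=q[(rr<.036)&(rr>.028)]
# rim: per azimuth highest
a=np.arctan2(*(q[:,:2]-c).T[::-1]); b=((a+np.pi)/(2*np.pi)*36).astype(int)
m=np.array([q[b==i][np.argsort(q[b==i][:,2])[-5:]].mean(0) for i in range(36) if (b==i).sum()>8])
A=np.c_[m[:,:2]-c,np.ones(len(m))]; co=np.linalg.lstsq(A,m[:,2],rcond=None)[0]; print(len(m),"slope deg",np.degrees(co[:2]),"top",co[2]-z0)
f=least_squares(lambda x:np.hypot(m[:,0]-x[0],m[:,1]-x[1])-x[2],[*c,.033],loss="soft_l1",f_scale=.001).x; print("rim c",f,f[:2]-c)
rim((.5649,-.3494),.09,.1,.03)
go(.5649,-.3494,.0947)
E
```

```text
36 slope deg [ 0.30740084 -0.05980737] top 0.030645956454239315
rim c [ 0.56592563 -0.34897787  0.03187368] [-0.00016093 -0.00053892]
599 enc [ 0.5653 -0.3493] 0.0208 rect ((0.5726561546325684, -0.3463870584964752), (0.025219963863492012, 0.04113943874835968), 22.885896682739258) z [0.0908 0.0939 0.095 ]
tcp [ 0.5661 -0.3486  0.1672] psi 24.03 units [-0.047  0.007  2.416]
```

Request:
move_arm(angular=[[0,0,0],[0,0,0],[0,0,0],[0,0,0],[0,0,0]], offset=[[-0.03,0,0.5],[0,0,0.5],[0,0,0.4],[0,0,0.3],[0,0,0.3]], hand=[-1,-1,-1,-1,-1])

```text
clock: 29.52
tool_pos: [0.5647, -0.3501, 0.1064]
tool_rot: [-0.0, 0.978, 0.207, -0.0]
contact_force: [0.1, 0.3, -0.9]
opening: 0.066
grip_force: 28.0
```

Request:
move_arm(angular=[[0,0,0],[0,0,0],[0,0,0],[0,0,0]], offset=[[0,0,0.2],[0,0,0.15],[0,0,0.06],[0,0,0]], hand=[-1,-1,-1,-1])

```text
clock: 30.02
tool_pos: [0.5648, -0.3501, 0.095]
tool_rot: [0.0, 0.978, 0.207, 0.0]
contact_force: [0.4, 0.6, -0.0]
opening: 0.0661
grip_force: 28.0
```

Request:
move_arm(angular=[[0,0,0],[0,0,0],[0,0,0]], offset=[[0,0,0.04],[0,0,0.03],[0,0,0]], hand=[-1,-1,-1])

```text
clock: 30.4
tool_pos: [0.5652, -0.3504, 0.0936]
tool_rot: [0.001, 0.978, 0.207, 0.001]
contact_force: [-0.3, 0.7, 3.7]
opening: 0.0655
grip_force: 28.3
```

```bash
python3 - <<'E'
from h import *
s=r.read_state(); print(s["contact_force"],s["tool_pos"],s["opening"])
rim(s["tool_pos"][:2],s["tool_pos"][2]+.027,s["tool_pos"][2]+.033,.0345)
E
```

```text
[-0.25713808  0.7182917   3.6931736 ] [ 0.56524649 -0.35041247  0.09358223] 0.0655410827613584
3074 enc [ 0.5653 -0.3504] 0.0346 rect ((0.5644123554229736, -0.3507988452911377), (0.06577450782060623, 0.06586054712533951), 60.10194396972656) z [0.1207 0.1214 0.1248]
```

Contact at 3.7 N at the expected height, so I'll release.

Request:
move_arm(angular=[[0,0,0],[0,0,0],[0,0,0],[0,0,0],[0,0,0]], offset=[[0,0,0.02],[0,0,0],[0,0,0],[0,0,0],[0,0,0]], hand=[-1,1,1,1,1])

```text
clock: 31.08
tool_pos: [0.5645, -0.35, 0.0918]
tool_rot: [-0.0, 0.978, 0.207, -0.0]
contact_force: [-0.2, -0.3, 0.9]
opening: 0.0854
grip_force: 0.0
```

Request:
move_arm(angular=[[0,0,0],[0,0,0],[0,0,0],[0,0,0],[0,0,0]], offset=[[0,0,-0.3],[0,0,-0.8],[0,0,-0.9],[0,0,-0.9],[0,0,-0.5]], hand=[1,1,1,1,1])

```text
clock: 31.7
tool_pos: [0.5655, -0.3506, 0.1968]
tool_rot: [0.001, 0.978, 0.207, 0.001]
contact_force: [0.1, -0.3, -0.8]
opening: 0.0856
grip_force: 0.0
```

Request:
move_arm(angular=[[0,0,0],[0,0,0]], offset=[[0,0,0],[0,0,0]], hand=[1,1])

```text
clock: 31.95
tool_pos: [0.5641, -0.3497, 0.1928]
tool_rot: [-0.001, 0.978, 0.207, -0.001]
contact_force: [-0.3, 0.0, -1.0]
opening: 0.0856
grip_force: 0.0
```

```bash
python3 - <<'E'
from h import *
rim((.5649,-.3494),.118,.13,.05,f="w9.png")
go(.5773,.3403,.19)
E
```

```text
1296 enc [ 0.5647 -0.3493] 0.0331 rect ((0.5647978782653809, -0.3491392135620117), (0.06532474607229233, 0.06550908833742142), 47.735286712646484) z [0.1186 0.1209 0.1227]
tcp [ 0.564  -0.3495  0.1924] psi 23.94 units [  9.734 -20.836   0.117]
```

View pics/w9.png

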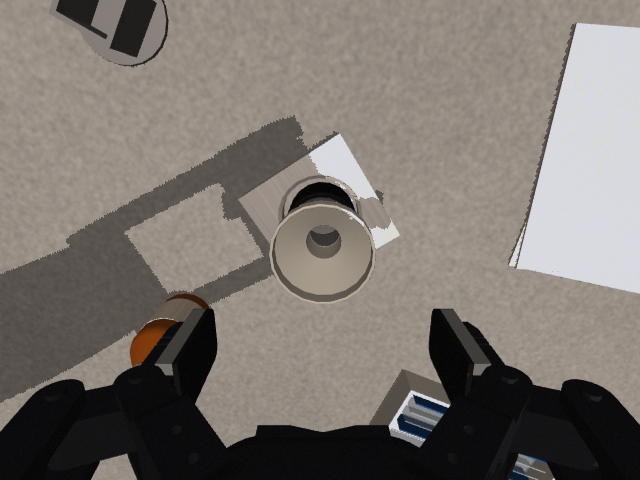

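Funnel seated: collar centred at (322,252), top at z 0.122, level, bore centred at (323,238). On to the large ball.

Request:
move_arm(angular=[[0,0,0],[0,0,0],[0,0,0],[0,0,0],[0,0,0]], offset=[[0.44,-0.95,0],[0.44,-0.95,0],[0.44,-0.95,0],[0.44,-0.95,0],[0.44,-0.95,0]], hand=[1,1,1,1,1])

```text
clock: 32.62
tool_pos: [0.5664, -0.1917, 0.1926]
tool_rot: [-0.001, 0.978, 0.207, -0.001]
contact_force: [-0.2, 0.0, -0.1]
opening: 0.0854
grip_force: 0.0
```

Request:
move_arm(angular=[[0,0,0],[0,0,0],[0,0,0],[0,0,0],[0,0,0]], offset=[[0.44,-0.95,0],[0.44,-0.95,0],[0.44,-0.95,0],[0.44,-0.95,0],[0.44,-0.95,0]], hand=[1,1,1,1,1])

```text
clock: 33.25
tool_pos: [0.5689, -0.0348, 0.1927]
tool_rot: [-0.0, 0.978, 0.207, -0.001]
contact_force: [0.3, 0.1, 0.4]
opening: 0.0854
grip_force: 0.0
```

Request:
move_arm(angular=[[0,0,0],[0,0,0],[0,0,0],[0,0,0],[0,0,0]], offset=[[0.44,-0.95,0],[0.44,-0.95,0],[0.44,-0.95,0],[0.44,-0.95,0],[0.44,-0.95,0]], hand=[1,1,1,1,1])

```text
clock: 33.88
tool_pos: [0.5714, 0.122, 0.1926]
tool_rot: [-0.0, 0.978, 0.207, -0.001]
contact_force: [0.1, -0.0, 0.5]
opening: 0.0857
grip_force: 0.0
```

Request:
move_arm(angular=[[0,0,0],[0,0,0],[0,0,0],[0,0,0],[0,0,0]], offset=[[0.44,-0.95,0],[0.44,-0.95,0],[0.44,-0.95,0.5],[0.44,-0.95,0.7],[0.44,-0.95,0.7]], hand=[1,1,1,1,1])

```text
clock: 34.5
tool_pos: [0.5739, 0.2788, 0.1351]
tool_rot: [0.0, 0.978, 0.207, -0.001]
contact_force: [0.3, 0.3, -0.4]
opening: 0.0852
grip_force: 0.0
```

Request:
move_arm(angular=[[0,0,0],[0,0,0],[0,0,0],[0,0,0],[0,0,0]], offset=[[0.45,-0.95,0.5],[0.45,-0.9,0.3],[0,0,0],[0,0,0],[0,0,0]], hand=[0.2,0.2,0.2,0.2,0.2])

```text
clock: 35.12
tool_pos: [0.5771, 0.3387, 0.1133]
tool_rot: [0.0, 0.978, 0.207, 0.0]
contact_force: [-0.2, 0.2, -0.9]
opening: 0.051
grip_force: 0.0
```

```bash
python3 - <<'E'
from h import *
rim((.5773,.3403),.038,.055,.025,f="w10.png")
go(.5773,.3403,.021)
p=cv2.imread("pics/w10.png"); cv2.imwrite("pics/w10c.png",cv2.resize(p[130:330,200:440],None,fx=3,fy=3,interpolation=cv2.INTER_CUBIC))
E
```

```text
595 enc [0.5785 0.3412] 0.0089 rect ((0.5788551568984985, 0.3413892090320587), (0.01696365885436535, 0.017339281737804413), 7.657081127166748) z [0.039  0.0429 0.0455]
tcp [0.5773 0.3388 0.1135] psi 23.87 units [ 0.021 -0.046  3.083]
```

View pics/w10c.png

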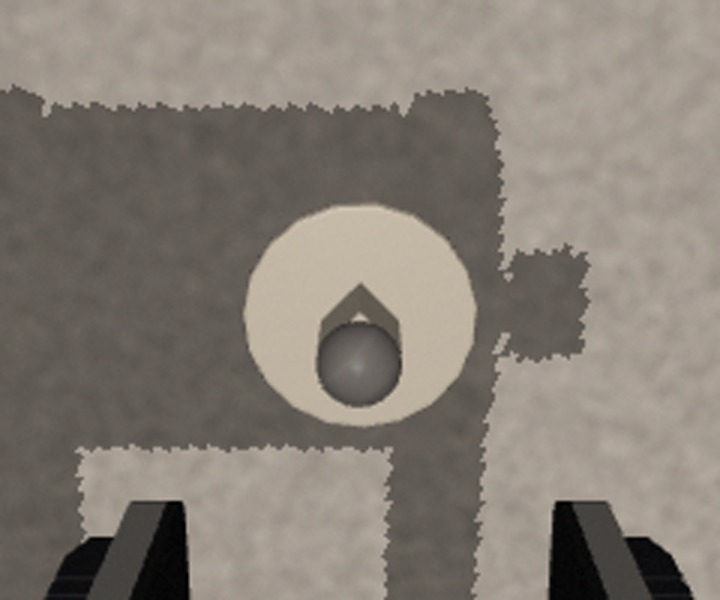

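The foot and ball match the larger ball, at crop (360,362). The post's edge faces the camera at (360,300), so it stands 45° to the fingers. I'll turn -45° before straddling it.

Request:
move_arm(angular=[[0,0,-1],[0,0,-1],[0,0,-1],[0,0,-1],[0,0,-1]], offset=[[0,0,0],[0,0,0],[0,0,0],[0,0,0],[0,0,0]], hand=[0.2,0.2,0.2,0.2,0.2])

```text
clock: 35.8
tool_pos: [0.5773, 0.3389, 0.1137]
tool_rot: [0.0, 0.91, 0.415, 0.0]
contact_force: [-0.2, -0.3, 0.6]
opening: 0.0512
grip_force: 0.0
```

Request:
move_arm(angular=[[0,0,-1],[0,0,-1],[0,0,-1],[0,0,-1],[0,0,0]], offset=[[0,0,0],[0,0,0],[0,0,0],[0,0,0],[0,0,0]], hand=[0.2,0.2,0.2,0.2,0.2])

```text
clock: 36.42
tool_pos: [0.5773, 0.339, 0.1136]
tool_rot: [0.0, 0.825, 0.565, 0.0]
contact_force: [0.2, 0.1, 0.5]
opening: 0.0515
grip_force: 0.0
```

Request:
move_arm(angular=[[0,0,0]], offset=[[0,0,0]], hand=[0.2])

```text
clock: 36.55
tool_pos: [0.5771, 0.3393, 0.1134]
tool_rot: [0.0, 0.825, 0.565, 0.0]
contact_force: [0.3, 0.3, 0.3]
opening: 0.0514
grip_force: 0.0
```

```bash
python3 - <<'E'
from h import *
rim((.5785,.3410),.038,.055,.025,f="w11.png")
go(.5785,.341,.021)
p=cv2.imread("pics/w11.png"); cv2.imwrite("pics/w11c.png",cv2.resize(p[130:330,200:440],None,fx=3,fy=3,interpolation=cv2.INTER_CUBIC))
E
```

```text
587 enc [0.5786 0.3414] 0.009 rect ((0.5783102512359619, 0.3414692282676697), (0.017130380496382713, 0.01717735081911087), 2.180615186691284) z [0.0391 0.0428 0.0455]
tcp [0.5771 0.3394 0.1133] psi 68.84 units [0.065 0.025 3.078]
```

View pics/w11c.png

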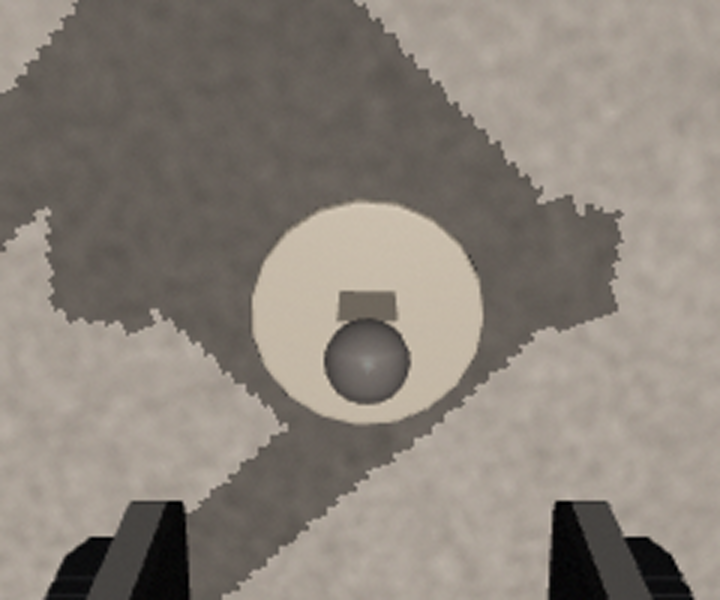

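The post is now square to the fingers, at (367,305) in the crop, with the ball above it at (367,362). Descending and gripping.

Request:
move_arm(angular=[[0,0,0],[0,0,0],[0,0,0],[0,0,0],[0,0,0]], offset=[[0.07,0.02,0.6],[0,0,0.8],[0,0,0.8],[0,0,0.6],[0,0,0.3]], hand=[0.2,0.2,0.2,0.2,0.2])

```text
clock: 37.22
tool_pos: [0.5772, 0.341, 0.0179]
tool_rot: [-0.0, 0.824, 0.566, -0.001]
contact_force: [-0.6, 0.1, -0.0]
opening: 0.0514
grip_force: 0.0
```

Request:
move_arm(angular=[[0,0,0],[0,0,0],[0,0,0],[0,0,0],[0,0,0]], offset=[[0,0,0],[0,0,0],[0,0,0],[0,0,0],[0,0,0]], hand=[-0.3,-0.4,-0.45,-0.5,-0.6], newtons=20)

```text
clock: 37.85
tool_pos: [0.5782, 0.3417, 0.0207]
tool_rot: [-0.0, 0.824, 0.566, 0.0]
contact_force: [-0.9, 0.3, 1.9]
opening: 0.0167
grip_force: 4.7
```

Request:
move_arm(angular=[[0,0,0],[0,0,0],[0,0,0],[0,0,0]], offset=[[0,0,0],[0,0,0],[0,0,0],[0,0,0]], hand=[-1,-1,-1,-1])

```text
clock: 38.35
tool_pos: [0.5783, 0.3417, 0.0205]
tool_rot: [-0.0, 0.824, 0.566, 0.0]
contact_force: [-2.1, 0.4, 5.3]
opening: 0.0158
grip_force: 19.5
```

Request:
move_arm(angular=[[0,0,0],[0,0,0],[0,0,0],[0,0,0],[0,0,0]], offset=[[0,0,0],[0,0,-0.2],[0,0,-0.5],[0,0,-0.9],[0,0,-0.9]], hand=[-1,-1,-1,-1,-1], newtons=30)

```text
clock: 38.98
tool_pos: [0.5784, 0.3412, 0.0965]
tool_rot: [0.0, 0.824, 0.566, 0.0]
contact_force: [-0.9, -0.2, 0.2]
opening: 0.0154
grip_force: 29.2
```

Request:
move_arm(angular=[[0,0,0],[0,0,0],[0,0,0],[0,0,0],[0,0,0]], offset=[[0,0,-0.9],[0,0,-0.9],[0,0,-0.6],[0,0,0],[0,0,0]], hand=[-1,-1,-1,-1,-1])

```text
clock: 39.6
tool_pos: [0.5776, 0.3411, 0.1659]
tool_rot: [-0.0, 0.824, 0.566, -0.001]
contact_force: [0.2, -0.9, 0.2]
opening: 0.0156
grip_force: 29.2
```

```bash
python3 - <<'E'
from h import *
s=r.read_state(); print(s["opening"],s["grip_force"])
p,d,K,T=snap("wrist"); save(p,"w12.png"); cv2.imwrite("pics/w12c.png",cv2.resize(cv2.imread("pics/w12.png")[180:460,160:480],None,fx=2,fy=2))
go(.5647,-.3492,.17)
E
```

```text
0.015589799889295493 29.230708479881287
tcp [0.5774 0.3411 0.1654] psi 68.94 units [-21.623   7.875  -0.128]
```

View pics/w12c.png

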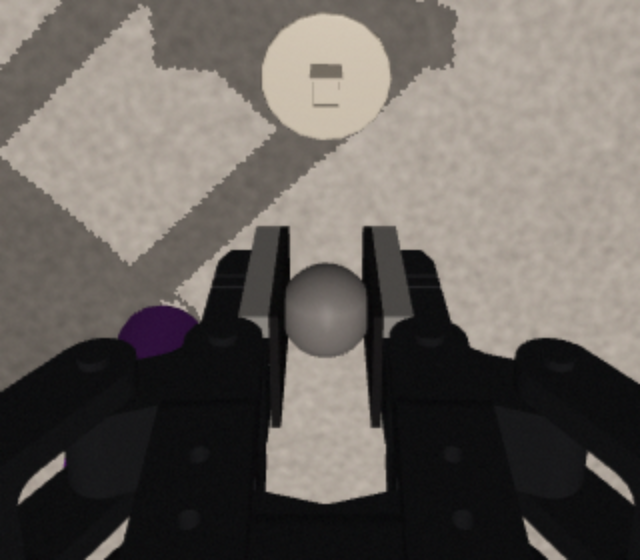

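The ball is held between the pads at (327,310) and the stand is empty. Carrying it to the funnel.

Request:
move_arm(angular=[[0,0,0],[0,0,0],[0,0,0],[0,0,0],[0,0,0]], offset=[[-0.5,0.18,-0.2],[-0.95,0.345,0],[-0.95,0.345,0],[-0.95,0.345,0],[-0.95,0.345,0]], hand=[-1,-1,-1,-1,-1])

```text
clock: 40.28
tool_pos: [0.575, 0.2022, 0.1727]
tool_rot: [0.0, 0.825, 0.566, -0.001]
contact_force: [0.3, -0.3, -0.2]
opening: 0.0157
grip_force: 29.2
```

Request:
move_arm(angular=[[0,0,0],[0,0,0],[0,0,0],[0,0,0],[0,0,0]], offset=[[-0.95,0.345,0],[-0.95,0.345,0],[-0.95,0.345,0],[-0.95,0.345,0],[-0.95,0.345,0]], hand=[-1,-1,-1,-1,-1])

```text
clock: 40.9
tool_pos: [0.5719, 0.0508, 0.1728]
tool_rot: [-0.0, 0.825, 0.566, -0.0]
contact_force: [0.3, 0.6, -0.5]
opening: 0.016
grip_force: 29.2
```

Request:
move_arm(angular=[[0,0,0],[0,0,0],[0,0,0],[0,0,0],[0,0,0]], offset=[[-0.95,0.345,0],[-0.95,0.345,0],[-0.95,0.345,0],[-0.95,0.345,0],[-0.95,0.345,0]], hand=[-1,-1,-1,-1,-1])

```text
clock: 41.52
tool_pos: [0.5687, -0.1006, 0.1728]
tool_rot: [-0.0, 0.825, 0.566, -0.0]
contact_force: [-0.4, 0.1, 0.2]
opening: 0.0156
grip_force: 29.2
```

Request:
move_arm(angular=[[0,0,0],[0,0,0],[0,0,0],[0,0,0],[0,0,0]], offset=[[-0.95,0.345,0],[-0.95,0.345,0],[-0.95,0.345,0],[-0.95,0.345,0],[-0.95,0.345,0]], hand=[-1,-1,-1,-1,-1])

```text
clock: 42.15
tool_pos: [0.5656, -0.2521, 0.1728]
tool_rot: [-0.0, 0.825, 0.566, -0.0]
contact_force: [0.2, -0.3, -0.1]
opening: 0.0156
grip_force: 29.2
```

Request:
move_arm(angular=[[0,0,0],[0,0,0],[0,0,0],[0,0,0],[0,0,0]], offset=[[-0.95,0.345,0],[-0.95,0.345,0],[-0.95,0.345,0],[-0.22,0.1,0],[0,0,0]], hand=[-1,-1,-1,-1,-1])

```text
clock: 42.78
tool_pos: [0.5647, -0.3488, 0.1727]
tool_rot: [-0.001, 0.825, 0.566, -0.0]
contact_force: [0.4, -0.4, -0.2]
opening: 0.0156
grip_force: 29.3
```

Request:
move_arm(angular=[[0,0,0],[0,0,0]], offset=[[0,0,0],[0,0,0]], hand=[-1,-1])

```text
clock: 43.02
tool_pos: [0.5656, -0.3476, 0.1732]
tool_rot: [-0.0, 0.824, 0.566, 0.0]
contact_force: [0.7, 0.4, -0.5]
opening: 0.0156
grip_force: 29.3
```

```bash
python3 - <<'E'
from h import *
p,d,K,T=snap("wrist"); save(p,"w13.png")
v,u=335,323; b=pt(u,v,np.median(d[v-2:v+3,u-2:u+3]),K,T); e=b-T[:3,3]; b=b+e/np.linalg.norm(e)*.009
print("ball",b.round(4)); s=r.read_state(); o=b-s["tool_pos"]; print("ball in tool",(rot(s["tool_rot"]).T@o).round(4))
rim((.5647,-.3492),.116,.126,.036)
g=np.array([.5647,-.3492])-b[:2]; print("move tool units",(rot(s["tool_rot"]).T@np.r_[g,.132-s["tool_pos"][2]]/.03).round(3), s["tool_pos"])
E
```

```text
ball [ 0.5662 -0.3489  0.1883]
ball in tool [-0.0008  0.0009 -0.0151]
1236 enc [ 0.5646 -0.349 ] 0.0329 rect ((0.565079927444458, -0.34806790947914124), (0.06315818428993225, 0.06544395536184311), 70.684326171875) z [0.1168 0.1206 0.1224]
move tool units [-0.028 -0.044  1.374] [ 0.56564631 -0.34777597  0.17321781]
```

Request:
move_arm(angular=[[0,0,0],[0,0,0],[0,0,0],[0,0,0],[0,0,0]], offset=[[-0.03,-0.04,0.5],[0,0,0.5],[0,0,0.45],[0,0,0],[0,0,0]], hand=[-1,-1,-1,-1,-1])

```text
clock: 43.75
tool_pos: [0.5641, -0.3492, 0.1297]
tool_rot: [0.0, 0.824, 0.566, 0.0]
contact_force: [0.2, 0.0, 0.1]
opening: 0.0161
grip_force: 29.3
```

Request:
move_arm(angular=[[0,0,0],[0,0,0],[0,0,0],[0,0,0],[0,0,0]], offset=[[0,0,0],[0,0,0],[0,0,0],[0,0,0],[0,0,0]], hand=[0.2,0.2,0.2,0.2,0.2])

```text
clock: 44.38
tool_pos: [0.564, -0.3491, 0.1296]
tool_rot: [0.0, 0.824, 0.566, 0.0]
contact_force: [-0.4, -0.1, -0.4]
opening: 0.0514
grip_force: 0.0
```

Request:
move_arm(angular=[[0,0,0],[0,0,0],[0,0,0],[0,0,0],[0,0,0]], offset=[[0,0,0],[0,0,-0.5],[0,0,-0.9],[0,0,-0.9],[0,0,-0.5]], hand=[0.2,0.2,0.2,0.2,0.2])

```text
clock: 45.0
tool_pos: [0.5648, -0.3497, 0.2168]
tool_rot: [0.002, 0.824, 0.566, 0.001]
contact_force: [0.7, -0.2, -0.2]
opening: 0.0516
grip_force: 0.0
```

Request:
move_arm(angular=[[0,0,0],[0,0,0],[0,0,0],[0,0,0],[0,0,0]], offset=[[-0.9,0,0],[-0.9,0,0],[0,0,0],[0,0,0],[0,0,0]], hand=[0.2,0.2,0.2,0.2,0.2])

```text
clock: 45.62
tool_pos: [0.545, -0.3986, 0.2136]
tool_rot: [-0.0, 0.824, 0.566, 0.0]
contact_force: [-0.1, 0.8, 0.3]
opening: 0.0511
grip_force: 0.0
```

```bash
python3 - <<'E'
from h import *
p,d,K,T=snap("wrist"); save(p,"w14.png")
rim((.5647,-.3492),.118,.13,.05)
Ti=np.linalg.inv(T)
for z in (.095,.12,.024):
    c=Ti@np.array([.5647,-.3492,z,1]); print(z,(K@c[:3]/c[2])[:2])
c=Ti@np.array([.5647,-.3492,.1,1]); u,v=(K@c[:3]/c[2])[:2].astype(int)
a=p[max(v-70,0):v+70,u-70:u+70]
q,dt,K2,T2=snap("scene"); t=np.linalg.inv(T2)@np.array([.5647,-.3492,.06,1]); U,V=(K2@t[:3]/t[2])[:2].astype(int)
b=q[V-70:V+70,max(U-70,0):max(U-70,0)+140]
save(np.hstack([cv2.resize(a,(400,400)),cv2.resize(b,(400,400))]),"fin.png"); print(u,v,U,V,r.read_state()["clock"])
C=cloud(d,K,T); w=C[(np.hypot(C[...,0]-.5647,C[...,1]+.3492)<.011)&(d>0)]; print("bore z",np.percentile(w[:,2],[1,10,50]).round(4),len(w))
E
```

```text
1185 enc [ 0.5646 -0.3493] 0.0331 rect ((0.5643937587738037, -0.34928780794143677), (0.06508654356002808, 0.065283864736557), 68.88119506835938) z [0.1191 0.1212 0.123 ]
0.095 [322.32172339 160.64296119]
0.12 [322.29802109 164.60041591]
0.024 [322.37000383 152.58181757]
322 161 145 245 45.775
bore z [0.0129 0.0147 0.0294] 408
```

View pics/fin.png

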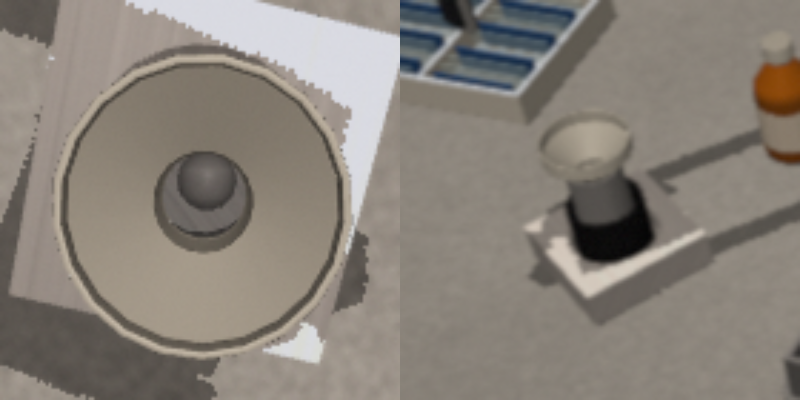

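The ball lies on the jar's floor, visible through the bore at (205,180) in the left crop. The funnel, jar and sleeve are upright and seated, and the gripper is clear. Handing in.

```bash
python3 -c "
from station import r
print(r.job_done())"
```

```text
the job is handed in; nothing more can be done
None
```

Job handed in at about 46 s: sleeve in the well, jar in the sleeve and funnel in the jar, all upright and fully seated, with the large ball on the jar's floor; the arm never touched the small ball, the bottle or the purple look-alikes.

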